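# Reset the stalled disc drive

### The job

One of the two disc drives has stalled with its tray hanging out. With the fingertips push that tray gently in until it is fully home, then reach down into the round well in the top of the same drive, press the sunken orange reset key all the way in, keep it in for two seconds, and let go. Leave the other drive alone, and do not pick up or move the discs, cases and tools standing about.

Things in the scene. Friction and masses are not known exactly. Their poses are not given: they have to be found in the camera images.
- drive: The stalled disc drive, the one whose tray hangs out: a beige box, 230 (x) x 160 (y) x 65 (z) mm, fixed to the table. Origin at the centre of its underside, on the table; its -x axis points out of its front, where the tray comes out; z up. Another drive of the same look stands beside it; which is on the left varies.
- tray (a joint): How far the drive's tray stands out, in m: 0 = fully home (hard stop), 0.035 to 0.085 at the start, 0.12 = the outer stop. It slides level along the drive's x axis against about 2 N of friction, and stays where it is left.
- tray_front (a point): Centre of the outer face of the tray's black front panel (134 mm wide, 22 mm high, 10 mm thick), 27 mm above the table (the panel spans 16 to 38 mm). It faces along the drive's -x. With the tray home it lies 126 mm ahead of the drive's origin. Its axes are the drive's. Behind the panel is a thin tray bed, its top 27 mm above the table, with a silver disc that belongs to it.
- drive_well (a point): Centre of the mouth of the round finger well in the drive's flat top: 48 mm in diameter, vertical, 28 mm deep, set in a black 66 mm square, its centre 50 mm ahead (-x) of the drive's origin; the mouth is 65 mm above the table. It is wide enough for two shut fingers.
- key (a joint): Travel of the reset key at the bottom of the well, in m: 0 = up, 0.006 = fully in. It goes straight down on a spring (1.5 N to start it, 5 N fully in) and comes up again when released.
- key_top (a point): Centre of the top of the orange reset key (22 mm in diameter), in the middle of the well, 20 mm below the mouth and 45 mm above the table when up.
- idle_drive: The other drive: the same box, well and orange key, but its tray is shut. Same origin and axes. To be left alone.
- idle_key (a joint): Travel of the idle drive's key, in m (0 = up, 0.006 = fully in). Not to be pressed.
- spindle: Bystander, to be left where it is: stack of discs on a spindle: black base 132 mm across, dark 90 mm stack, thin grey post to 139 mm high. Origin at its underside or axis.
- case_table: Bystander, to be left where it is: flat black disc case with a yellow sleeve, 125 x 142 x 10 mm, lying on the table. Origin at its underside or axis.
- case_on_drive: Bystander, to be left where it is: flat black disc case with a blue sleeve, 125 x 142 x 10 mm, lying on the rear of the top of the drive with the open tray, behind the well. Origin at its underside or axis.
- label_roll: Bystander, to be left where it is: roll of paper labels, 56 mm across, 30 mm high, standing on the rear of the top of the idle drive. Origin at its underside or axis.
- screwdriver: Bystander, to be left where it is: screwdriver lying on the table. Origin at its underside or axis.

How it is judged:
On the way, in this order (a step that is already met when the one before it is completed fails the run):
1. the tray is pushed fully home (value of joint tray below 0.004 m), for 0.2 s.
2. with the tray home, the sunken reset key is held in (value of joint key above 0.0042 m and value of joint tray below 0.004 m), for 1.5 s.
At the end, for the whole second after the job is handed in: The tray is home (within 5 mm), the reset key has been held in (at least 4.2 mm of its 6 mm, for 1.5 s) after the tray went home and has come up again (within 1 mm), and the idle drive's key is up (value of joint tray below 0.005 m and value of joint each of key, idle_key below 0.001 m); the robot touches nothing.
It fails at once if the idle drive's key is pressed (value of joint idle_key above 0.002 m).
It fails at once if the reset key is pressed while the tray is still out (value of joint key above 0.003 m and value of joint tray above 0.008 m).
It fails at once if the tray is pulled farther out (value of joint tray above 0.105 m).
It fails at once if a disc case, the spindle, label roll or screwdriver is lifted, carried or knocked away (more than 25 mm) (distance of any of spindle, case_table, case_on_drive, label_roll, screwdriver from where it was at the start of the episode above 0.025 m).
It fails at once if the drive or its tray is rammed (more than 60 N) (contact force between the fingers and drive above 60 N).
It also fails if it takes over 48 s, if anything falls off the work surface, if the arm or the gripper's body presses on something with over 40 N, if the wrist force passes 120 N, or if a joint passes its speed limit or range.

### The arm

A 7-joint arm with a two-finger parallel gripper is mounted at the origin on the work surface. World frame = base frame: x ahead of the robot, y to its left, z up, the work surface at z = 0. Lengths are in m, angles in rad, forces in N, time in s.
With the tool pointing down it reaches from about 0.375 to 0.925 m from the base axis. Payload 3.1 kg.
Tool frame: the origin (TCP) lies midway between the tips of the shut fingers; the grasp point (between the pads) lies 19 mm behind it; z points along the fingers, x is the direction in which the jaws open and shut, and the axes are right-handed (so a half turn about z gives the same grasp; the last joint's range is limited). The gripper opens to 85 mm and grips with 20 to 120 N. Pads are 22 mm wide; open, the fingers measure 114 mm over their backs; the gripper's body (76 mm by 85 mm) begins 54 mm behind the grasp point. The pads swing forward as they close: fully open they stand 13 mm farther back than shut.
Start: joints at [-1.32, 0.383, 0.044, 1.598, -0.018, 1.161, -0.05], TCP at [0.222, 0.611, 0.207] pointing down, gripper open.
Joint ranges: [-2.61, 2.61], [-0.41, 2.15], [-1.48, 1.57], [0, 2.5], [-1.57, 4.71], [0.05, 1.97], [-2.85, 2.85]. Speed limits (rad/s): [2.79, 2.79, 3.14, 3.14, 3.14, 3.14, 3.14].

### API

Orientations are given as a rotation vector (axis times angle).
In Python, from plant import bot gives the robot as it stands. The module is installed in compiled form; this text tells all that it offers. Calls block until the motion is done:
- bot.reach(position, orientation): joint-space move of the TCP to a pose.
- bot.line_to(position, frame=None, speed=0.15): straight line of the TCP; frame=None keeps the orientation; speed is the mean speed in m/s.
- bot.movej(angles): joint-space move.
- bot.open() and bot.close(f_grip=None): open the fingers fully, or close them until they stop; f_grip is the grip in N (None keeps the last).
- bot.sleep(seconds).
- bot.solve_ik(position, orientation): joint angles nearest the present ones, or None.
- bot.read_state(): the state.
- bot.read_camera(name): name is "scene" or "top"; returns (picture, depth): 480x640x3 uint8, blue, green, red; 480x640 float32, m along the optical axis (not along the pixel's ray), 0 where there is no reading.
- bot.get_calibration(name): a dict with "mtx" (3x3 intrinsics, pixels), "cam_to_world" (4x4, takes a point from camera to world coordinates). Camera axes: x right, y down, z forward; pixel columns grow to the right and rows downward; lengths in m; the calibration is good to about 2 mm. A picture is of the moment at which its call begins. get_calibration takes no time and is no camera call.
A pose or a line that the arm cannot do raises bot.MotionError and nothing moves.
- bot.finish_job(): hands the job in, once; it reports no verdict.
The state is a dict: "time_s": time; "joints": joint angles; "qd": joint speeds; "joint_efforts": joint torques, N m; "eef_pos": TCP position; "orientation": TCP orientation; "contact_force": force on the tool from outside, world axes, zero at the start; "ft_torque": the same for the moment, N m; "finger_gap": opening from 0.0 (shut) to 1.0 (fully open).
Only numpy, scipy, OpenCV 4.12 (cv2) and the standard library are available. Lean on these libraries where they do the work, as an engineer would, in place of code of your own. Each camera call takes 0.05 s, during which the arm holds its last target. There are 200 camera calls.

## Working session

There is one attempt and no reset: what is moved stays moved. The work goes in short steps, each a Python script; the robot and the scene stay as the last script left them, time stands still between calls to the robot, and variables do not carry over. Pictures are saved under pics/ and viewed, about 8 in all and at most 12, crops included, and the job is handed in when it is done.

```bash
mkdir -p pics; python3 - <<'E'
from plant import bot
import cv2,numpy as np
for n in("scene","top"):
    p,d=bot.read_camera(n);c=bot.get_calibration(n)
    cv2.imwrite(f"pics/{n}0.png",p);np.savez(f"{n}0.npz",p=p,d=d,K=c["mtx"],T=c["cam_to_world"]);print(n,c["mtx"].round(1).tolist(),c["cam_to_world"].round(3).tolist())
s=bot.read_state();print(s)
E
```

```text
scene [[495.8, 0.0, 312.3], [0.0, 495.8, 237.8], [0.0, 0.0, 1.0]] [[0.003, 0.752, -0.66, 1.306], [1.0, -0.002, 0.003, -0.009], [0.001, -0.66, -0.752, 0.864], [0.0, 0.0, 0.0, 1.0]]
top [[460.1, 0.0, 323.5], [0.0, 460.1, 243.8], [0.0, 0.0, 1.0]] [[-0.026, -0.989, 0.148, 0.453], [-1.0, 0.026, -0.002, -0.009], [-0.002, -0.148, -0.989, 1.198], [0.0, 0.0, 0.0, 1.0]]
{'time_s': 0.1, 'joints': array([-1.31981967,  0.38377771,  0.04382945,  1.59943418, -0.01786674,
        1.16121605, -0.04987827]), 'qd': array([ 0.0002417 , -0.00047073, -0.00096919, -0.00377886, -0.00047038,
       -0.00195371,  0.0016347 ]), 'joint_efforts': array([ 2.28023018e-03, -4.34730005e+01,  1.02888230e+00, -2.50455111e+01,
        1.08034228e-02,  5.38761058e-03, -1.49949540e-05]), 'eef_pos': array([0.22182995, 0.60998887, 0.20608896]), 'orientation': array([ 2.57182012,  1.80159452, -0.00299412]), 'contact_force': array([-0.10523821, -0.33491006,  0.47921717]), 'ft_torque': array([0.00741283, 0.01819542, 0.03851858]), 'finger_gap': 1.000610397040801}
```

View pics/top0.png

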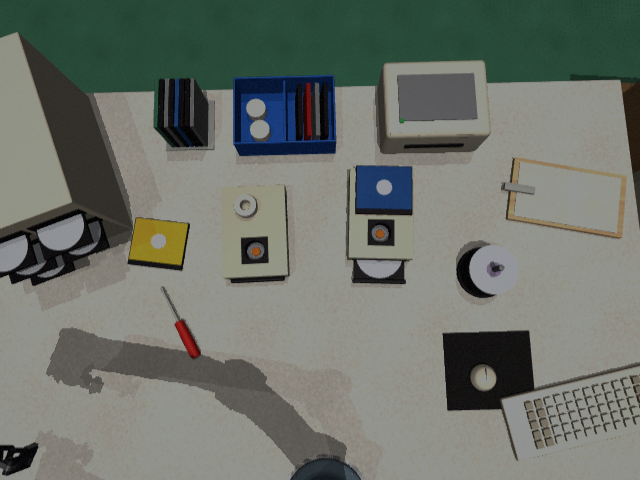

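View pics/scene0.png

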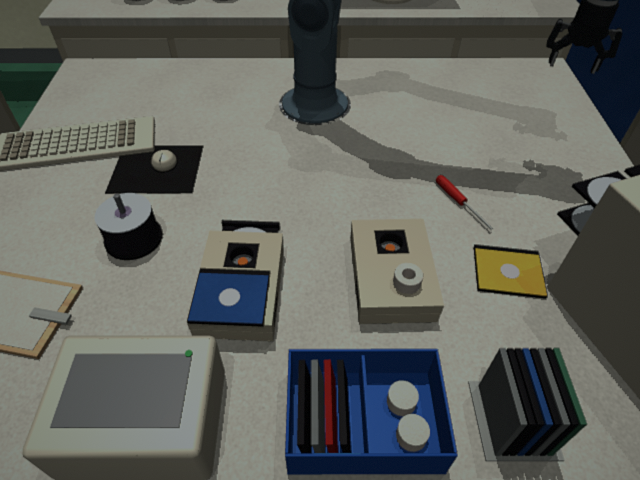

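Top view: the stalled drive is the right one, with its well near (380,233) and its tray panel near (379,279). The idle drive is on the left, with its well near (255,250). I'll measure these next.

```bash
cat > m.py <<'E'
import cv2,numpy as np
def ray(K,T,uv,z):
    uv=np.atleast_2d(uv); d=np.c_[(uv-K[:2,2])/K[0,0],np.ones(len(uv))]@T[:3,:3].T
    return T[:3,3]+d*((z-T[2,3])/d[:,2])[:,None]
def world(d,K,T):
    v,u=np.indices(d.shape); c=np.stack([(u-K[0,2])/K[0,0]*d,(v-K[1,2])/K[1,1]*d,d],-1)
    return c@T[:3,:3].T+T[:3,3]
def load(n): return dict(np.load(f"{n}0.npz"))
def orange(p,box):
    u0,u1,v0,v1=box;h=cv2.cvtColor(p,cv2.COLOR_BGR2HSV)
    m=cv2.inRange(h,(5,120,80),(20,255,255));q=np.zeros_like(m);q[v0:v1,u0:u1]=m[v0:v1,u0:u1];return q
E
python3 - <<'E'
from m import *
for n,ob,sb in(("top",(350,410,215,250),(340,420,160,290)),("scene",(215,270,235,280),(185,290,215,345))):
    S=load(n);K,T,p=S["K"],S["T"],S["p"];W=world(S["d"],K,T)
    m=orange(p,ob);vu=np.argwhere(m)[:,::-1].astype(float);print(n,"orange",len(vu),vu.mean(0),ray(K,T,vu.mean(0),.045).round(4),W[m>0].mean(0).round(4))
    u0,u1,v0,v1=sb;box=np.zeros(m.shape,bool);box[v0:v1,u0:u1]=1
    g=cv2.cvtColor(p,cv2.COLOR_BGR2GRAY)
    # drive top incl. case: height
    t=box&(W[...,2]>.056)&(W[...,2]<.09)
    r=cv2.minAreaRect(W[t][:,:2].astype(np.float32));print("top rect",r,np.median(W[t][:,2]))
    t2=box&(abs(W[...,2]-.065)<.006)&(g>90); r=cv2.minAreaRect(W[t2][:,:2].astype(np.float32));print("beige rect",r)
    # black square: filled contour around key
    k=((g<60)|(m>0)).astype(np.uint8)*255
    c,_=cv2.findContours(k,cv2.RETR_EXTERNAL,cv2.CHAIN_APPROX_NONE)
    a=tuple(vu.mean(0))
    for q in c:
        if cv2.pointPolygonTest(q,a,False)>=0:
            P=ray(K,T,q[:,0].astype(float),.065)[:,:2].astype(np.float32);print("square",cv2.boundingRect(q),cv2.minAreaRect(P))
    # panel: black pixels in front of drive
    b=box&(g<50)&(W[...,2]>.028)&(W[...,2]<.048)&(W[...,0]<.40+.05)
    print("panel",b.sum()); 
    if b.sum()>10: print(cv2.minAreaRect(W[b][:,:2].astype(np.float32)),W[b].min(0).round(3),W[b].max(0).round(3))
    cr=p[v0-10:v1+10,u0-10:u1+10];cv2.imwrite(f"pics/{n}_crop.png",cv2.resize(cr,None,fx=3.8,fy=3.8,interpolation=cv2.INTER_CUBIC))
E
```

```text
top orange 54 [379.48148148 233.48148148] [[ 0.6492 -0.1542  0.045 ]] [ 0.649  -0.1541  0.0461]
top rect ((0.7022587060928345, -0.1570129692554474), (0.15979205071926117, 0.23513482511043549), 87.06822204589844) 0.06983446780612357
beige rect ((0.699619710445404, -0.15678948163986206), (0.15945899486541748, 0.22969470918178558), 87.1324234008789)
square (368, 220, 26, 26) ((0.6486373543739319, -0.15452030301094055), (0.06271078437566757, 0.06366398930549622), 87.7118911743164)
panel 0
scene orange 64 [242.28125  260.734375] [[ 0.6511 -0.1543  0.045 ]] [ 0.6527 -0.154   0.047 ]
top rect ((0.7023285031318665, -0.15659165382385254), (0.16098518669605255, 0.23864862322807312), 87.26046752929688) 0.07353978922589466
beige rect ((0.6992437243461609, -0.15684175491333008), (0.16069678962230682, 0.2329588085412979), 86.9541244506836)
square (224, 243, 35, 25) ((0.6513578295707703, -0.1547120064496994), (0.06464331597089767, 0.0644213855266571), 87.09066772460938)
panel 0
```

View pics/top_crop.png

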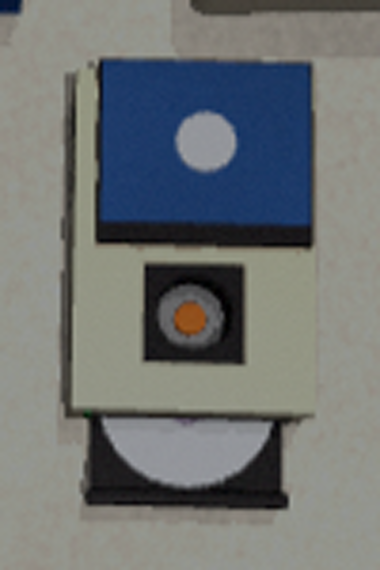

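The two views agree: well at about (0.650, -0.154), drive centre at about (0.700, -0.157), yaw about -2.9°. The well is 50 mm ahead of the centre, as specified. Next I'll measure the panel edge, then close the fingers and move in front of the tray.

```bash
cat >> m.py <<'E'
from scipy.spatial.transform import Rotation as R
yaw=-0.0515
ex=np.array([np.cos(yaw),np.sin(yaw),0]);ey=np.array([-ex[1],ex[0],0])
O=np.array([.6998,-.1568,0])
ori=R.from_matrix(np.c_[ey,ex,[0,0,-1.]]).as_rotvec()
def P(x,y,z): return O+x*ex+y*ey+[0,0,z]
E
python3 - <<'E'
from m import *
from plant import bot
S=load("top");K,T,p=S["K"],S["T"],S["p"];g=cv2.cvtColor(p,cv2.COLOR_BGR2GRAY)
W=world(S["d"],K,T)
b=((g<60)&(p.max(2)<70)).astype(np.uint8);b[:,:345]=0;b[:,415:]=0;b[:268]=0;b[292:]=0
c,_=cv2.findContours(b,cv2.RETR_EXTERNAL,cv2.CHAIN_APPROX_NONE);q=max(c,key=cv2.contourArea)[:,0].astype(float)
Q=ray(K,T,q,.038)-O;l=np.c_[Q@ex,Q@ey];print(cv2.boundingRect(q.astype(np.float32)),l.min(0),l.max(0),cv2.minAreaRect(l[l[:,0]<-.155].astype(np.float32)))
for r in range(272,290):print(r,g[r,365],g[r,379],g[r,395],(((W[r,379]-O)@ex).round(4),W[r,379,2].round(4)))
bot.close()
q=bot.solve_ik(P(-.27,0,.2),ori);print(q,ori)
if q is not None:
    bot.reach(P(-.27,0,.2),ori)
    s=bot.read_state();print(s["time_s"],s["eef_pos"],s["finger_gap"],s["contact_force"])
E
```

```text
(352, 268, 54, 16) [-0.175834  -0.0660522] [-0.1365198   0.06740147] ((-0.16591934859752655, 0.0007836297154426575), (0.02015589363873005, 0.13345594704151154), 1.4758602380752563)
272 148 149 46 (np.float64(-0.1473), np.float64(0.0277))
273 94 151 28 (np.float64(-0.1497), np.float64(0.0256))
274 40 149 25 (np.float64(-0.1529), np.float64(0.0338))
275 26 149 29 (np.float64(-0.1555), np.float64(0.0346))
276 27 148 26 (np.float64(-0.1576), np.float64(0.0296))
277 26 149 26 (np.float64(-0.1605), np.float64(0.0336))
278 13 78 26 (np.float64(-0.1625), np.float64(0.0266))
279 22 20 15 (np.float64(-0.1658), np.float64(0.0361))
280 29 24 19 (np.float64(-0.1686), np.float64(0.041))
281 28 30 26 (np.float64(-0.1708), np.float64(0.0361))
282 13 19 29 (np.float64(-0.1734), np.float64(0.0374))
283 112 86 33 (np.float64(-0.1735), np.float64(0.0016))
284 128 124 113 (np.float64(-0.176), np.float64(-0.0005))
285 128 131 131 (np.float64(-0.1788), np.float64(0.0024))
286 130 130 131 (np.float64(-0.1813), np.float64(0.0012))
287 142 144 131 (np.float64(-0.1839), np.float64(0.0011))
288 147 149 143 (np.float64(-0.1862), np.float64(-0.0031))
289 148 147 146 (np.float64(-0.189), np.float64(0.0009))
[-0.86668846 -0.0533112   1.09634225  2.09550575  0.0540302   1.07107499
  1.72246244] [2.27790083 2.16350924 0.        ]
3.625 [ 0.43072377 -0.14215431  0.20018462] -0.0010914226171120616 [-1.25816115  0.31833054 -0.66016027]
```

Panel width measures 133 mm against the given 134. Its face is about 175 mm ahead of the origin, so the tray is out about 49 mm. I'll lower the fingers and push slowly, watching force.

```bash
python3 - <<'E'
from m import *
from plant import bot
bot.line_to(P(-.27,0,.022),speed=.15)
bot.line_to(P(-.2,0,.022),speed=.07)
f0=bot.read_state()["contact_force"]
x=-.2;log=[]
while x<-.128:
    x+=.003 if x<-.142 else .001
    bot.line_to(P(x,0,.022),speed=.03)
    s=bot.read_state();f=(s["contact_force"]-f0)@ex;a=(s["eef_pos"]-O)@ex
    log.append((round(x,4),a.round(4),f.round(1)))
    if f<-15: break
bot.sleep(.3)
print(log,s["time_s"],s["eef_pos"],bot.read_state()["contact_force"])
p,d=bot.read_camera("scene");cv2.imwrite("pics/s1.png",cv2.resize(p[120:360,120:440],None,fx=2,fy=2))
p,d=bot.read_camera("top");cv2.imwrite("pics/t1.png",p)
E
```

```text
[(-0.197, np.float64(-0.1969), np.float64(-0.4)), (-0.194, np.float64(-0.1937), np.float64(0.2)), (-0.191, np.float64(-0.1907), np.float64(-0.5)), (-0.188, np.float64(-0.1877), np.float64(0.2)), (-0.185, np.float64(-0.1847), np.float64(-0.1)), (-0.182, np.float64(-0.1817), np.float64(0.2)), (-0.179, np.float64(-0.1787), np.float64(-0.8)), (-0.176, np.float64(-0.1757), np.float64(-0.5)), (-0.173, np.float64(-0.1727), np.float64(0.0)), (-0.17, np.float64(-0.1697), np.float64(0.6)), (-0.167, np.float64(-0.1667), np.float64(-0.9)), (-0.164, np.float64(-0.1637), np.float64(0.3)), (-0.161, np.float64(-0.1607), np.float64(-0.5)), (-0.158, np.float64(-0.1577), np.float64(-0.2)), (-0.155, np.float64(-0.1547), np.float64(0.2)), (-0.152, np.float64(-0.1517), np.float64(-1.0)), (-0.149, np.float64(-0.1487), np.float64(-0.3)), (-0.146, np.float64(-0.1457), np.float64(-1.0)), (-0.143, np.float64(-0.1427), np.float64(-1.4)), (-0.14, np.float64(-0.1397), np.float64(0.2)), (-0.139, np.float64(-0.139), np.float64(0.9)), (-0.138, np.float64(-0.1379), np.float64(-1.0)), (-0.137, np.float64(-0.1369), np.float64(-0.1)), (-0.136, np.float64(-0.1359), np.float64(0.6)), (-0.135, np.float64(-0.1349), np.float64(0.3)), (-0.134, np.float64(-0.1339), np.float64(-0.1)), (-0.133, np.float64(-0.1329), np.float64(0.2)), (-0.132, np.float64(-0.1319), np.float64(-0.6)), (-0.131, np.float64(-0.1309), np.float64(-0.7)), (-0.13, np.float64(-0.1299), np.float64(-0.2)), (-0.129, np.float64(-0.1289), np.float64(0.4)), (-0.128, np.float64(-0.1279), np.float64(-0.2))] 14.1083 [ 0.57206391 -0.15020447  0.02200745] [-0.37669431  1.25778829  0.21382215]
```

View pics/s1.png

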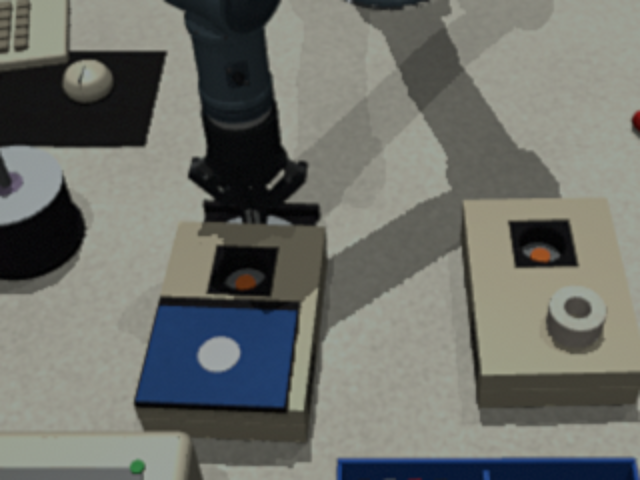

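Scene view: the panel's black bar at (262,213) still shows just ahead of the drive front, with the fingers on it. There is no hard-stop force yet, so I'll carry on to the stop.

```bash
python3 - <<'E'
from m import *
from plant import bot
f0=bot.read_state()["contact_force"]
x=-.128;log=[]
while x<-.110:
    x+=.001
    bot.line_to(P(x,0,.022),speed=.02)
    s=bot.read_state();f=(s["contact_force"]-f0)@ex;a=(s["eef_pos"]-O)@ex
    log.append((round(x,4),float(a.round(4)),float(f.round(1))))
    if f<-12: break
bot.sleep(.4)
s=bot.read_state();print(log,s["time_s"],((s["eef_pos"]-O)@ex),s["contact_force"])
p,d=bot.read_camera("scene");cv2.imwrite("pics/s2.png",cv2.resize(p[180:340,170:330],None,fx=3.5,fy=3.5,interpolation=cv2.INTER_CUBIC))
E
```

```text
[(-0.127, -0.1268, -0.2), (-0.126, -0.1266, -1.6), (-0.125, -0.1267, -4.7), (-0.124, -0.1267, -7.0), (-0.123, -0.1268, -8.4), (-0.122, -0.1268, -10.1), (-0.121, -0.1269, -12.6)] 16.6583 -0.12689724880597109 [-11.84131561   2.80005679   9.45656445]
```

View pics/s2.png

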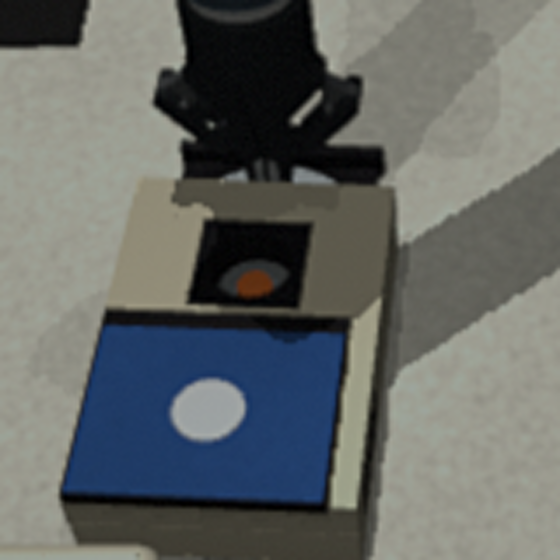

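The picture disagrees with the forces: the disc still shows at (240,177) and (315,175), and the black bar sits at about its starting row. The fingers may be on the drive front rather than the panel, so I'll back off and look from the top.

```bash
python3 - <<'E'
from m import *
from plant import bot
p,d=bot.read_camera("top");S=load("top");W=world(d,S["K"],S["T"])
cv2.imwrite("pics/t2.png",cv2.resize(p[190:330,310:450],None,fx=4,fy=4,interpolation=cv2.INTER_CUBIC))
s=bot.read_state();print(s["joints"],s["finger_gap"],R.from_rotvec(s["orientation"]).as_matrix().round(3).tolist(),s["eef_pos"])
E
```

```text
[-0.42568143  0.65219022  0.78598839  1.88415047 -0.59784463  0.87001648
  2.18356724] 0.0008440644483906882 [[0.053, 0.999, -0.011], [0.999, -0.053, 0.004], [0.003, -0.011, -1.0]] [ 0.57304081 -0.15031758  0.02120812]
```

View pics/t2.png

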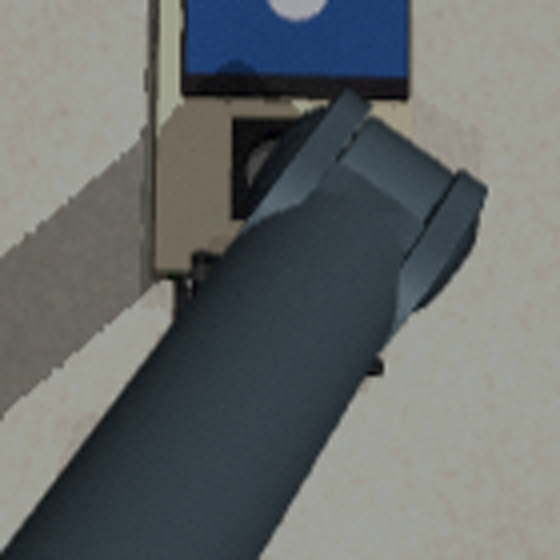

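This view is ambiguous because the arm hides the panel. I'll lift straight up, back off and look with nothing in the way.

```bash
python3 - <<'E'
from m import *
from plant import bot
s=bot.read_state();a=s["eef_pos"]
bot.line_to(a-.006*ex,speed=.05)
bot.line_to(a-.006*ex+[0,0,.15],speed=.2)
bot.line_to(P(-.27,0,.17),speed=.25)
s=bot.read_state();print(s["time_s"],s["contact_force"])
p,d=bot.read_camera("top");q,_=bot.read_camera("scene")
c1=cv2.resize(p[190:310,330:430],None,fx=4,fy=4,interpolation=cv2.INTER_CUBIC);c2=cv2.resize(q[200:320,190:290],None,fx=4,fy=4,interpolation=cv2.INTER_CUBIC)
cv2.imwrite("pics/b3.png",np.hstack([c1,c2]))
E
```

```text
18.7667 [ 0.32141683 -0.40367898  0.2575732 ]
```

View pics/b3.png

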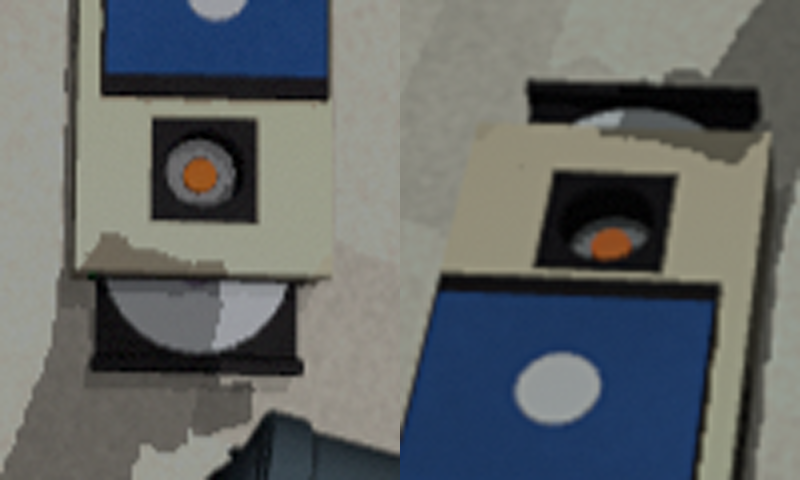

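The tray has not moved at all. The fingers must have passed over the panel (tip above 38 mm, against a commanded 22 mm) and met the drive's front. I'll check the real fingertip height against the reported TCP with the scene camera.

```bash
python3 - <<'E'
from m import *
from plant import bot
S=load("scene");K,T=S["K"],S["T"]
s=bot.read_state();e=s["eef_pos"];print(e,s["finger_gap"],s["contact_force"],R.from_rotvec(s["orientation"]).as_matrix().round(3).tolist())
p,d=bot.read_camera("scene");W=world(d,K,T)
c=T[:3,:3].T@(e-T[:3,3]);u,v=K[0,0]*c[0]/c[2]+K[0,2],K[1,1]*c[1]/c[2]+K[1,2];print("proj",u,v,c[2])
L=np.linalg.norm(W[...,:2]-e[:2],axis=2)
m=(L<.06)&(W[...,2]>.08)&(d>0)
Q=W[m];print(len(Q),Q.min(0),Q.max(0))
for z in np.arange(.09,.3,.01):
    k=Q[(Q[:,2]>=z)&(Q[:,2]<z+.01)]
    if len(k): print(z.round(2),len(k),((k-O)@ex).min().round(3),((k-O)@ex).max().round(3),((k-O)@ey).min().round(3),((k-O)@ey).max().round(3))
cv2.drawMarker(p,(int(u),int(v)),(0,0,255),0,6)
u,v=int(u),int(v);cv2.imwrite("pics/g4.png",cv2.resize(p[max(v-90,0):v+60,u-80:u+80],None,fx=4,fy=4,interpolation=cv2.INTER_CUBIC))
E
```

```text
[ 0.43168279 -0.14291793  0.17040339] 0.0009773761540321957 [ 0.10737723 -0.38754383  0.31989347] [[0.051, 0.999, 0.001], [0.999, -0.051, -0.002], [-0.002, 0.001, -1.0]]
proj 250.35960972498836 147.78197166552405 1.0974792946312724
5397 [ 0.41790864 -0.20196595  0.19519415] [ 0.48464203 -0.08372612  0.5136459 ]
0.19 8 -0.264 -0.255 -0.004 0.011
0.2 44 -0.269 -0.254 -0.012 0.016
0.21 53 -0.273 -0.253 -0.011 0.016
0.22 53 -0.274 -0.255 -0.011 0.016
0.23 59 -0.278 -0.252 -0.024 0.022
0.24 156 -0.281 -0.25 -0.033 0.038
0.25 168 -0.279 -0.251 -0.041 0.047
0.26 158 -0.278 -0.248 -0.049 0.054
0.27 182 -0.278 -0.248 -0.058 0.058
0.28 264 -0.281 -0.245 -0.059 0.059
0.29 224 -0.273 -0.245 -0.053 0.054
```

View pics/g4.png

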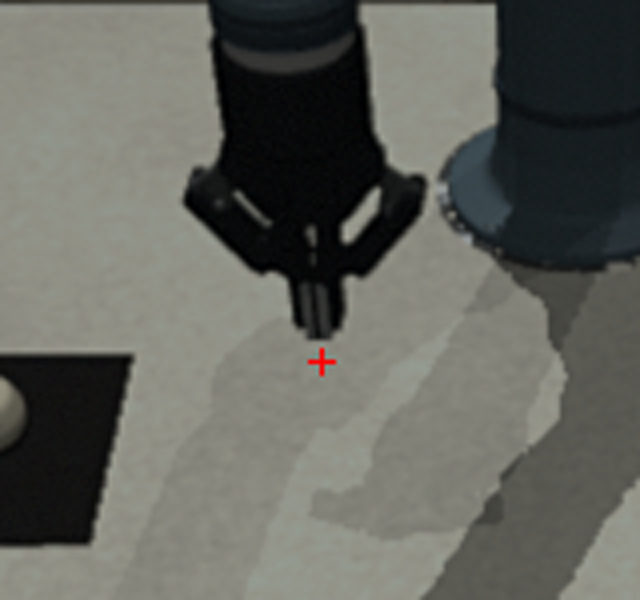

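The tips (lowest seen point about z = 0.193) sit about 20–23 mm above the reported TCP (z = 0.170). That explains passing over the 38 mm panel: the tips were at about 43 mm. Lateral position is right to about 2 mm. I'll correct the height by 21 mm and push again, using force to find the stop.

```bash
python3 - <<'E'
from m import *
from plant import bot
H=.021
f0=bot.read_state()["contact_force"]
bot.line_to(P(-.22,0,.05-H),speed=.2)
for z in(.035,.025):
    bot.line_to(P(-.22,0,z-H),speed=.06);fz=(bot.read_state()["contact_force"]-f0)[2];print("z",z,fz)
    if fz>4: break
bot.line_to(P(-.192,0,z-H),speed=.08)
f0=bot.read_state()["contact_force"]
x=-.192;log=[]
while x<-.128:
    x+=.008 if x<-.147 else .001
    bot.line_to(P(x,0,z-H),speed=.04)
    s=bot.read_state();f=(s["contact_force"]-f0)@ex
    log.append((round(x,4),float(((s["eef_pos"]-O)@ex).round(4)),float(f.round(1))))
    if f<-10 or (x<-.16 and f<-25): break
bot.sleep(.3)
s=bot.read_state();print(log,s["time_s"],s["contact_force"])
bot.line_to(P(-.16,0,z-H),speed=.1)
bot.line_to(P(-.17,0,.13-H),speed=.25)
p,d=bot.read_camera("top");q,_=bot.read_camera("scene")
c1=cv2.resize(p[190:310,330:430],None,fx=4,fy=4,interpolation=cv2.INTER_CUBIC);c2=cv2.resize(q[200:320,190:290],None,fx=4,fy=4,interpolation=cv2.INTER_CUBIC)
cv2.imwrite("pics/b5.png",np.hstack([c1,c2]));print(bot.read_state()["time_s"])
E
```

```text
z 0.035 0.21073573829589
z 0.025 0.415480348674544
[(-0.184, -0.184, 0.3), (-0.176, -0.1755, -0.9), (-0.168, -0.167, -0.4), (-0.16, -0.1589, 0.1), (-0.152, -0.151, -0.4), (-0.144, -0.1431, -0.3), (-0.143, -0.1429, 0.1), (-0.142, -0.1422, -2.7), (-0.141, -0.141, -1.2), (-0.14, -0.1399, -1.6), (-0.139, -0.1389, -0.9), (-0.138, -0.1379, -1.0), (-0.137, -0.1376, -3.6), (-0.136, -0.1376, -5.1), (-0.135, -0.1376, -6.2), (-0.134, -0.1376, -8.9), (-0.133, -0.1377, -10.6)] 26.1833 [-9.81516855  1.39615774  8.18225552]
27.275
```

View pics/b5.png

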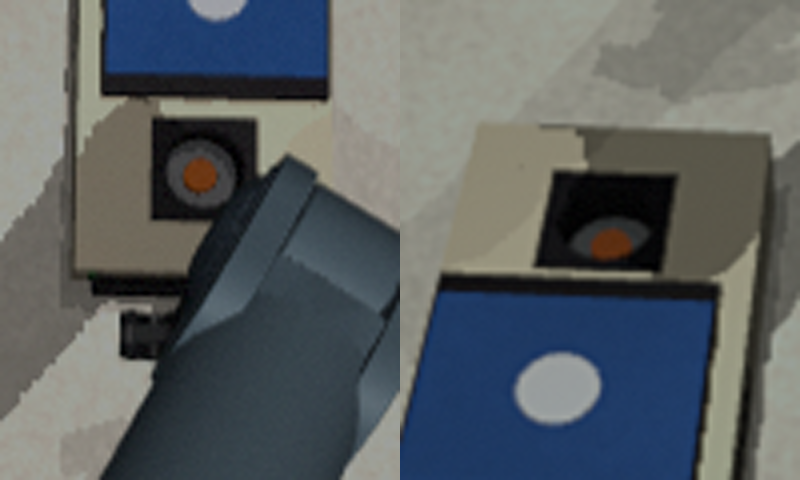

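The tray is home. The hard stop was felt at TCP -0.1376, which is the 126 mm panel position plus an 11.5 mm finger half-depth. In the picture the panel lies flush at (140,288) and no disc shows. Now the key.

```bash
python3 - <<'E'
from m import *
from plant import bot
H=.021
bot.line_to(P(-.05,0,.13-H),speed=.2)
bot.line_to(P(-.05,0,.075-H),speed=.15)
bot.sleep(.2);f0=bot.read_state()["contact_force"]
bot.line_to(P(-.05,0,.055-H),speed=.05)
f=bot.read_state()["contact_force"]-f0;print("in well",f)
z=.055;log=[]
if np.linalg.norm(f)<5:
    while z>.026:
        z-=.0015
        bot.line_to(P(-.05,0,z-H),speed=.03)
        s=bot.read_state();f=s["contact_force"]-f0
        log.append((round(z,4),float((s["eef_pos"][2]+H).round(4)),f.round(1).tolist()))
        if f[2]>12: break
print(log,s["time_s"])
if f[2]>12:
    bot.sleep(2.1)
    s=bot.read_state();print("held",s["eef_pos"],s["contact_force"]-f0)
    bot.line_to(P(-.05,0,.11-H),speed=.15)
    bot.line_to(P(-.25,0,.2),speed=.25)
    bot.sleep(.2);p,d=bot.read_camera("top");q,_=bot.read_camera("scene")
    c1=cv2.resize(p[190:310,330:430],None,fx=4,fy=4,interpolation=cv2.INTER_CUBIC);c2=cv2.resize(q[200:320,190:290],None,fx=4,fy=4,interpolation=cv2.INTER_CUBIC)
    cv2.imwrite("pics/b6.png",np.hstack([c1,c2]))
print(bot.read_state()["time_s"])
E
```

```text
in well [ 0.67604154 -0.93542859  0.98168575]
[(0.0535, 0.0536, [1.0, -0.3, 0.9]), (0.052, 0.052, [1.0, -0.2, 0.2]), (0.0505, 0.0503, [0.3, -0.0, 1.0]), (0.049, 0.0488, [1.1, -1.0, -0.2]), (0.0475, 0.0473, [0.2, -0.2, 0.3]), (0.046, 0.0459, [1.0, -1.0, 1.9]), (0.0445, 0.0443, [0.8, -0.3, 0.3]), (0.043, 0.0428, [0.4, -0.6, 1.1]), (0.0415, 0.0418, [0.3, -1.2, 1.6]), (0.04, 0.0403, [1.0, -0.5, 3.9]), (0.0385, 0.0387, [0.8, 0.1, 4.5]), (0.037, 0.0372, [-1.1, -0.1, 4.3]), (0.0355, 0.0363, [-0.7, 0.1, 7.9]), (0.034, 0.0362, [-3.2, 2.0, 13.8])] 32.7917
held [ 0.6501876  -0.15432784  0.01519653] [-3.10889584  2.86087664 14.40310864]
37.1167
```

View pics/b6.png

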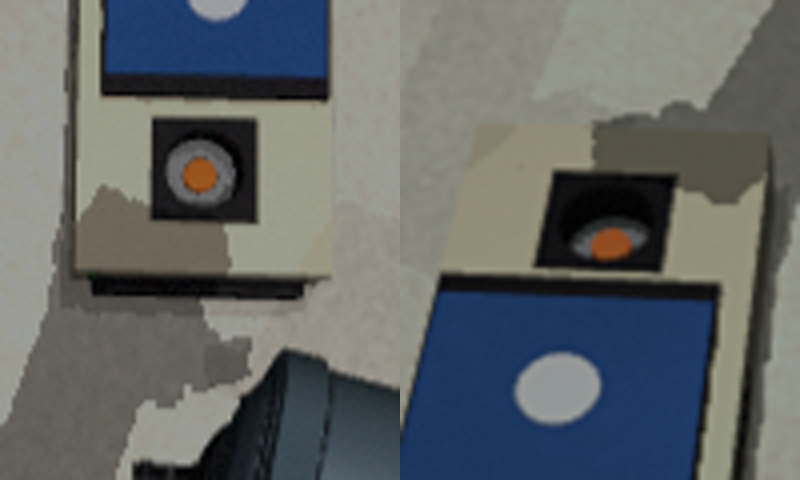

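The panel is flush at (198,288), the key is up at (200,175) looking as it did before, the case has not moved, and the arm is clear. I'm handing the job in.

```bash
python3 -c "
from plant import bot
bot.finish_job();print(bot.read_state()['time_s'])"
```

```text
the job is handed in; nothing more can be done
the job is handed in; nothing more can be done
```

I pushed the stalled (right-hand) drive's tray fully home, then pressed its reset key to the stop, held it about 2 s and released it. The job was handed in at about 37 s, and no verdict is reported.

**First push missed:** It passed over the tray panel and stopped against the drive's front face with about 13 N. The tray did not move. The camera showed the real fingertips about 20 mm above the reported TCP, which disagrees with the given tool frame. I added a 21 mm height correction and pushed again.

**Tray:** The hard stop was felt with the panel face about 126 mm ahead of the drive's origin, at about 10 N. The pictures show the panel flush.

**Key:** The spring force rose over about 5.6 mm of travel to a firm stop. I held it there at about 14 N and then let go.

**Last pictures:** The key is up as before, the tray is home, the blue case has not moved and the arm is clear. I did not re-check the idle drive or the other bystanders at the end, but the arm never worked near them.

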